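# Spread a retaining ring over a roller axle

### The job

Take the retaining-ring pliers out of their stand by squeezing their two red handles together, which spreads the ring at their tips. Carry the ring to the axle with the orange hub, slide it gently down over the axle from above until it sits level with the groove just above the hub, and finish there while still holding the pliers upright with the ring fully spread round the groove; do not let go. Keep clear of the finished blue-hubbed axle and leave the timer, the bottle and the dish where they are.

Things in the scene. Friction and masses are not known exactly. Their poses are not given: they have to be found in the camera images.
- pliers_grip (a point): midway between the two red handles of the loose, upright pliers (150 g), at half their height; z up, y from handle to handle (squeeze along y). Handles: 14 mm wide along x, 40 mm tall, 52 mm over both at rest, 44 mm fully squeezed (firm stop, faces then upright and parallel; spring about 10 N). A 60 mm pin block along x, 37 mm below, rests in the stand: lift straight up
- ring (a point): centre of the dark two-part ring (3 mm round wire, half on each jaw tip), 97 mm straight below pliers_grip, rigid with it, same axes. Inside diameter 14 mm closed; a full squeeze moves each half 6.6 mm outward along y, so a 16 mm axle passes with about 3 mm to spare all round
- lever_l (a joint): angle of a plier lever (the other mirrors it): 0 = ring closed (at rest), 0.11 rad = handles fully squeezed, ring fully spread
- ring_pliers: the pliers as a whole; origin on the pivot, 37 mm below pliers_grip and 60 mm above the ring's centre; z up, y from handle to handle
- stand: fixed grey pliers stand, foot 96 x 74 mm, two posts 32 mm wide with notched tops, 90 mm high; origin at the centre of its underside; x, y axes as those of the pliers in it
- groove (a point): centre of the brass-coloured groove (4 mm wide, 13 mm diameter) on the bare upright axle's centre line, 47 mm above the table. The steel axle above it is 16 mm in diameter, its chamfered tip 24 mm above this point. The orange hub's flat top (24 mm diameter) is 2 mm below this point: a ring resting lightly on it is also level with the groove
- bare_axle: fixed pedestal of that axle: round aluminium foot 80 mm in diameter, orange hub; origin at the centre of its underside, z up; 71 mm tall in all
- done_axle: fixed pedestal of the same shape with a blue hub, whose black ring is already fitted: not to be touched; origin at the centre of its underside
- timer: white timer with coloured keys, 60 x 66 x 17 mm, loose; origin under its centre
- white_bottle: small white bottle, 50 mm in diameter, 84 mm tall, loose; origin under its centre
- dish: small clear round dish, 60 mm in diameter, 16 mm tall, loose; origin under its centre
Not all that is in view belongs to the job. What is shaped like the ring_pliers but purple is not meant.

How it is judged:
By the outcome, as a careful person would: the job done as asked, in the order asked, and still so for the second after the job is handed in, while the arm keeps its last pose, push and grip.
It also fails if it takes over 38 s, if anything falls off the work surface, if the arm or the gripper's body presses on something with over 40 N, if the wrist force passes 120 N, or if a joint passes its speed limit or range.

### The arm

A 6-joint arm with a two-finger parallel gripper is mounted at the origin on a cart in front of the work surface, level with it; the furniture and walls round the work are solid. World frame = base frame: x ahead of the robot, y to its left, z up, the work surface at z = 0. Lengths are in m, angles in rad, forces in N, time in s.
With the tool pointing down it reaches from about 0.3 to 0.775 m from the base axis. Payload 14.6 kg.
Tool frame: the origin (TCP) lies on the mounting face of the last link; the fingertips stand 173 mm ahead of it and the grasp point (between the pads) lies 155 mm ahead of it; z points along the fingers, y is the direction in which the jaws open and shut (so a half turn about z gives the same grasp; the last joint's range is limited). The gripper opens to 85 mm and grips with 20 to 120 N. Pads are 22 mm wide; open, the fingers measure 114 mm over their backs; the gripper's body (76 mm by 85 mm) begins 54 mm behind the grasp point. The pads swing forward as they close: fully open they stand 13 mm farther back than shut.
Start: joints at [-1.286, 0.3, 1.521, -0, 1.321, -0.067], TCP at [0.19, -0.516, 0.405] pointing down, gripper open.
Joint ranges: [-3.03, 3.03], [-0.79, 2.21], [0.23, 2.52], [-1.04, 4.18], [0, 3.07], [-2.55, 2.55]. Speed limits (rad/s): [2.22, 2.22, 2.57, 3.14, 3.14, 3.14].

### API

Orientations are given as a unit quaternion [w, x, y, z].
In Python, from rig import env gives the robot as it stands.
- The arm moves only by the tool step_arm, never from a script. Its argument "rows" is a list that holds one entry, the list of rows, each a list of 7 numbers: the turn, a rotation vector about the world's x, y, z in degrees, then the shift along the world's x, y, z in cm, then the opening in per cent of the stroke, from 0 (shut) to 100 (fully open). In form: [[[wx, wy, wz, x, y, z, fingers], ...]]. A call has 1 to 5 rows; each row is the pose to reach, as a shift and turn from the pose measured when the call began; what a row does not reach only later rows make up. A row lasts 1/12 s, in which the tool goes at most 41.7 mm and 7.16 degrees, less where a joint would pass 70% of its speed; a pose out of reach is approached as far as the arm can. A call with a gripper value outside its range is refused whole. The fingers move at their own pace and stop on an object; "grip_force" is the grip in N (left out, the last holds). Time passes only in rows, so rows that repeat a pose let the fingers close. It gives the time, the measured TCP pose, the force and the opening at its end, in the units of the state.
- env.get_state(): the state, without advancing time (a new reading comes with each control period).
- env.read_camera(name): name is "scene" or "top" or "wrist"; returns a dict with "img" (480x640x3 uint8, red, green, blue), "range_z" (480x640 float32, m along the optical axis (not along the pixel's ray), 0 where there is no reading), "fx", "fy", "cx", "cy" (pixels), "k1" (the pictures are not rectified: a ray, as slopes to the right and down, at radius r is drawn at 1 + k1 r^2 times it, then the intrinsics apply), "extrinsics" (4x4, takes a point from world to camera coordinates). Camera axes: x right, y down, z forward; pixel columns grow to the right and rows downward; lengths in m; the calibration is good to about 2 mm. A picture is of the moment at which its call begins.
- env.finish_job(): hands the job in, once; it reports no verdict.
The state is a dict: "t": time; "q": joint angles; "joint_vel": joint speeds; "joint_torque": joint torques, N m; "eef_pos": TCP position; "eef_rot": TCP orientation; "force": force on the tool from outside, world axes, zero at the start; "ft_torque": the same for the moment, N m; "width": opening from 0.0 (shut) to 1.0 (fully open).
Only numpy, scipy, OpenCV 4.12 (cv2) and the standard library are available. Lean on these libraries where they do the work, as an engineer would, in place of code of your own. Each camera call takes 0.05 s, during which the arm holds its last target.

## Working session

There is one attempt and no reset: what is moved stays moved. The work goes in short steps, Python scripts to look and compute and a tool call to move; the robot and the scene stay as the last step left them, time stands still between calls to the robot, and variables do not carry over. Pictures are saved under pics/ and viewed, and the job is handed in when it is done.

Besides the shell and the picture viewer there is one more tool, called after "Emit:" by a JSON object that holds its "op" and its "data". step_arm: Moves the arm, as the interface text tells. Its arguments: {"type":"object","properties":{"rows":{"type":"array","items":{"type":"array","items":{"type":"array","items":{"type":"number"}}}},"grip_force":{"type":"number"}},"required":["rows"]}

```bash
mkdir -p pics; ls
cat > h.py <<'E'
import numpy as np, cv2, json
from rig import env
def cam(n):
    c=env.read_camera(n); cv2.imwrite
    return c
def save(c,f,crop=None,s=1):
    im=c["img"][:,:,::-1]
    if crop: im=im[crop[1]:crop[3],crop[0]:crop[2]]
    if s!=1: im=cv2.resize(im,None,fx=s,fy=s,interpolation=cv2.INTER_CUBIC)
    cv2.imwrite("pics/"+f,im)
def ray(c,u,v):
    K=np.array([[c["fx"],0,c["cx"]],[0,c["fy"],c["cy"]],[0,0,1.]])
    p=cv2.undistortPoints(np.array([[[u,v]]],float),K,np.array([c["k1"],0,0,0,0.]))[0,0]
    E=np.array(c["extrinsics"]);R=E[:3,:3];t=E[:3,3]
    o=-R.T@t; d=R.T@np.array([p[0],p[1],1.]); return o,d
def onz(c,u,v,z):
    o,d=ray(c,u,v); return o+d*(z-o[2])/d[2]
def dep(c,u,v):
    o,d=ray(c,u,v); return o+d*c["range_z"][int(round(v)),int(round(u))]
def proj(c,P):
    E=np.array(c["extrinsics"]);p=E[:3,:3]@np.array(P)+E[:3,3];x,y=p[0]/p[2],p[1]/p[2];r2=x*x+y*y;k=1+c["k1"]*r2
    return c["fx"]*x*k+c["cx"],c["fy"]*y*k+c["cy"]
def tri(c1,a,c2,b):
    o1,d1=ray(c1,*a);o2,d2=ray(c2,*b)
    s=np.linalg.lstsq(np.c_[d1,-d2],o2-o1,rcond=None)[0]
    p,q=o1+d1*s[0],o2+d2*s[1]; return (p+q)/2,np.linalg.norm(p-q)
E
python3 - <<'E'
from h import *
np.set_printoptions(precision=4,suppress=True)
for n in("scene","top","wrist"):
    c=cam(n);save(c,n+"0.png");print(n,c["fx"],c["k1"],ray(c,320,240))
print(env.get_state())
E
```

```text
pics
scene 594.3797551178974 0.05292675334000964 (array([0.1497, 0.7635, 0.7672]), array([ 0.4036, -0.5841, -0.7044]))
top 535.7385549761592 -0.005499272606092127 (array([0.3571, 0.206 , 1.1615]), array([ 0.1538, -0.0143, -0.9881]))
wrist 424.9565696699199 -0.03825667237712226 (array([ 0.2607, -0.4902,  0.3735]), array([-0.2723, -0.1162, -0.9553]))
{'t': 0.15, 'q': array([-1.2856,  0.3003,  1.5214, -0.    ,  1.3207, -0.0666]), 'joint_vel': array([ 0.    , -0.0011, -0.0033, -0.0006, -0.0008, -0.0003]), 'joint_torque': array([  0.0012, -54.3671, -36.1886,  -0.    ,   0.0032,   0.0001]), 'eef_pos': array([ 0.1895, -0.5163,  0.4043]), 'eef_rot': array([-0.0004,  0.9846,  0.175 , -0.0001]), 'force': array([-0.1713,  0.0834, -0.1209]), 'ft_torque': array([ 0.0245, -0.0234, -0.0334]), 'width': 0.9983196388994566}
```

View pics/scene0.png

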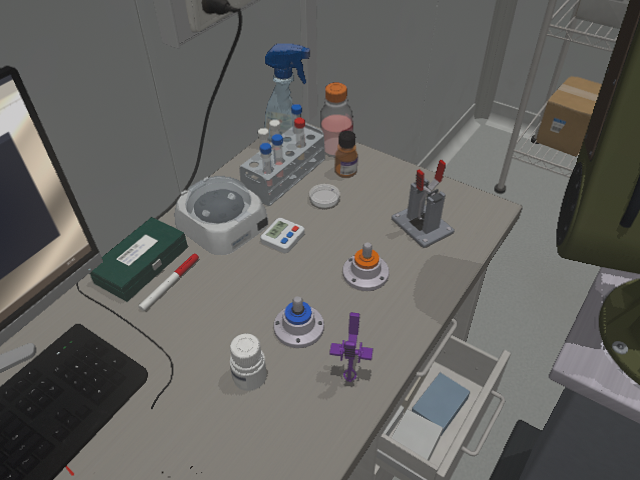

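View pics/top0.png

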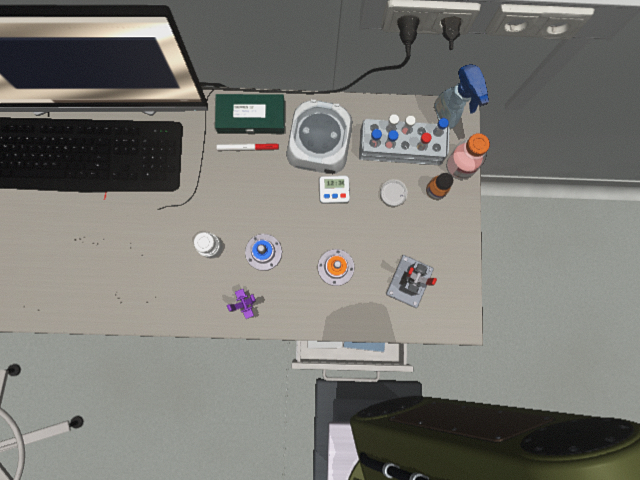

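Red-handled pliers candidates: the pliers in the grey stand, scene (430,185) / top (415,275), and the purple look-alike, scene (351,350) / top (243,303). The purple one is excluded. Target axle: the orange hub at scene (367,260) / top (337,266). The blue hub at scene (298,315) / top (263,250) is not to be touched. Other red things are the marker (190,265) and the tube caps. Next I take close crops to check.

Run:
```python
from h import *
np.set_printoptions(precision=4,suppress=True)
s=cam("scene");t=cam("top")
a=cv2.resize(s["img"][150:300,330:480],(400,400),interpolation=cv2.INTER_CUBIC)
b=cv2.resize(t["img"][235:315,370:450],(400,400),interpolation=cv2.INTER_CUBIC)
cv2.imwrite("pics/crop1.png",np.hstack([a,b])[:,:,::-1])
for n,c in(("scene",s),("top",t)):
    im=cv2.cvtColor(c["img"],cv2.COLOR_RGB2HSV)
    red=((im[...,0]<6)|(im[...,0]>174))&(im[...,1]>150)&(im[...,2]>60)
    org=(im[...,0]>=7)&(im[...,0]<20)&(im[...,1]>170)&(im[...,2]>120)
    for k,m in(("red",red),("org",org)):
        nn,l,st,ce=cv2.connectedComponentsWithStats(m.astype(np.uint8))
        for i in range(1,nn):
            if st[i,4]>8: 
                ys,xs=np.where(l==i); z=c["range_z"][ys,xs]
                P=np.array([dep(c,x,y) for x,y in zip(xs,ys)])
                print(n,k,st[i],ce[i],P.mean(0),P.min(0),P.max(0))
```

```text
scene red [295 118  10  10  84] [299.4286 122.3333] [ 0.7347 -0.017   0.1191] [ 0.7254 -0.0284  0.1108] [ 0.7471 -0.0079  0.1243]
scene red [435 160  10  21 124] [439.7097 170.0161] [ 0.4404 -0.0207  0.1299] [ 0.1497 -0.0344  0.1039] [0.4498 0.7635 0.7672]
scene red [417 170   7   9  27] [420.1111 172.8889] [0.4629 0.0091 0.1334] [ 0.4549 -0.1562 -0.0014] [0.5392 0.0187 0.1424]
scene red [421 180   2  10  12] [421.8333 185.1667] [0.4543 0.0144 0.114 ] [0.4527 0.0132 0.106 ] [0.4555 0.0165 0.125 ]
scene red [292 226   6   5  18] [294.8333 228.0556] [0.635  0.1417 0.0172] [0.6305 0.1345 0.014 ] [0.64   0.1462 0.02  ]
scene red [175 254  23  21 167] [186.6587 263.5868] [0.7404 0.3146 0.013 ] [0.7335 0.2885 0.0064] [0.7486 0.3392 0.0171]
scene red [ 66 465   8  10  25] [ 69.44 470.44] [0.6196 0.6638 0.0005] [ 0.6111  0.6616 -0.0016] [0.6286 0.6657 0.0035]
scene org [326  83  20  12 184] [335.3967  88.3696] [ 0.7173 -0.1159  0.1491] [ 0.6975 -0.1355  0.1456] [ 0.7374 -0.0974  0.1522]
scene org [355 249  24  18 241] [366.3693 258.5643] [0.4696 0.1666 0.0556] [0.1497 0.1316 0.0392] [0.4966 
[... 294 characters left out ...]
43. 195.] [0.6368 0.1419 0.0163] [0.6342 0.1375 0.0125] [0.6397 0.1463 0.019 ]
top red [409 267   5   8  23] [410.5652 270.3478] [0.4631 0.0145 0.1349] [ 0.4556 -0.0003  0.082 ] [0.4735 0.0183 0.1424]
top red [431 278   6   7  23] [433.4348 280.9565] [ 0.4437 -0.0295  0.1367] [ 0.4376 -0.0345  0.1332] [ 0.4495 -0.0252  0.1432]
top org [468 134  22  20 335] [478.5313 143.3612] [ 0.7175 -0.1164  0.1519] [ 0.3571 -0.1397  0.1406] [0.7401 0.206  1.1615]
top org [431 181  12  14  44] [435.7727 189.25  ] [ 0.647  -0.0541  0.0536] [ 0.6382 -0.0651  0.0413] [ 0.6615 -0.045   0.0661]
top org [328 256  18  19 218] [336.4495 265.3853] [0.4776 0.1542 0.0513] [0.3571 0.1354 0.0352] [0.499  0.206  1.1615]
```

View pics/crop1.png

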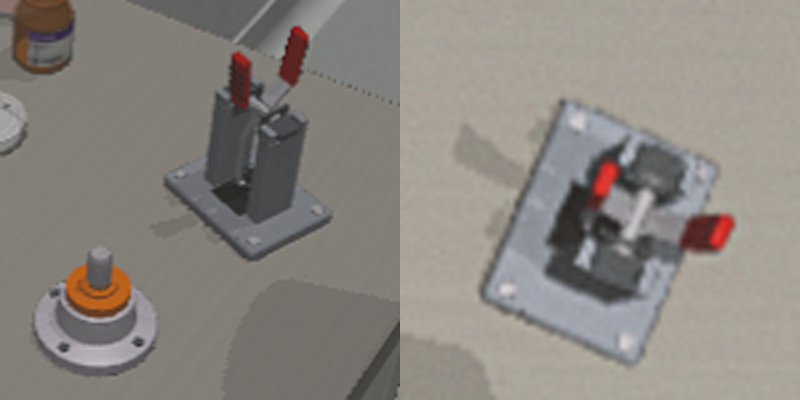

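The crop confirms it: red handles in the grey stand with tops near z 0.142, so pliers_grip is near z 0.122 as the given sizes imply. The mid-point is about (0.453, -0.008) and the handle axis about 66° from x. I turn +136° so the wrist follows joint 1, and move to a hover.

Emit:
{"op": "step_arm", "data": {"rows": [[[0, 0, 7, 1.3, 2.5, 0, 100], [0, 0, 14, 2.6, 5, 0, 100], [0, 0, 21, 4, 7.5, 0, 100], [0, 0, 28, 5.2, 10, 0, 100], [0, 0, 34, 6.6, 12.7, 0, 100]]]}}

```text
t: 0.67
eef_pos: [0.2557, -0.3882, 0.4043]
eef_rot: [-0.0, 0.889, 0.458, -0.0]
force: [0.9, -0.6, 1.0]
width: 1.006
```

Emit:
{"op": "step_arm", "data": {"rows": [[[0, 0, 7, 1.3, 2.5, 0, 100], [0, 0, 14, 2.6, 5, 0, 100], [0, 0, 21, 4, 7.5, 0, 100], [0, 0, 28, 5.2, 10, 0, 100], [0, 0, 34, 6.6, 12.7, 0, 100]]]}}

```text
t: 1.08
eef_pos: [0.3219, -0.26, 0.4043]
eef_rot: [-0.0, 0.714, 0.7, -0.0]
force: [0.4, -1.3, 0.6]
width: 0.998
```

Emit:
{"op": "step_arm", "data": {"rows": [[[0, 0, 7, 1.3, 2.5, 0, 100], [0, 0, 14, 2.6, 5, 0, 100], [0, 0, 21, 4, 7.5, 0, 100], [0, 0, 28, 5.2, 10, 0, 100], [0, 0, 34, 6.6, 12.7, 0, 100]]]}}

```text
t: 1.5
eef_pos: [0.3882, -0.1317, 0.4045]
eef_rot: [0.0, 0.476, 0.88, -0.0]
force: [0.7, -0.0, -0.2]
width: 1.001
```

Emit:
{"op": "step_arm", "data": {"rows": [[[0, 0, 7, 1.3, 2.5, 0, 100], [0, 0, 14, 2.6, 5, 0, 100], [0, 0, 21, 4, 7.5, 0, 100], [0, 0, 28, 5.2, 10, 0, 100], [0, 0, 34, 6.6, 12.7, 0, 100]]]}}

```text
t: 1.92
eef_pos: [0.4544, -0.0034, 0.4045]
eef_rot: [0.0, 0.195, 0.981, -0.0]
force: [-0.3, -0.8, 0.7]
width: 0.997
```

Run:
```python
from h import *
np.set_printoptions(precision=4,suppress=True)
c=cam("wrist");save(c,"w1.png")
st=env.get_state();print(st["t"],st["eef_pos"],st["eef_rot"],st["q"])
print(proj(c,[0.453,-0.0075,0.122]),proj(c,[.478,.154,.047]))
```

```text
1.9667 [ 0.456  -0.0003  0.4045] [0.0004 0.1904 0.9817 0.0004] [-0.0812  0.0887  1.7738  0.0006  1.2782 -1.269 ]
(np.float64(305.61070891607136), np.float64(236.06492221321952)) (np.float64(513.8402203132425), np.float64(160.0110742856765))
```

View pics/w1.png

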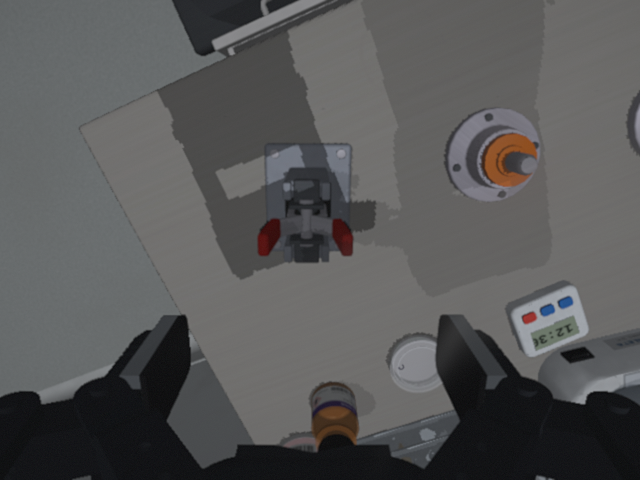

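The wrist picture shows the red handles at (268,238) and (344,237) and the stand foot square to the jaws. The orange axle is at (515,160), with its tip near (525,163). I now measure them.

Run:
```python
from h import *
np.set_printoptions(precision=4,suppress=True)
c=cam("wrist");t=cam("top");s=cam("scene")
st=env.get_state();print(st["t"],st["eef_pos"],st["eef_rot"])
print("cam o",ray(c,320,240)[0])
def cl(c,m,name,zmin=None,zmax=None):
    nn,l,stt,ce=cv2.connectedComponentsWithStats(m.astype(np.uint8))
    for i in range(1,nn):
        if stt[i,4]>40:
            ys,xs=np.where(l==i); k=c["range_z"][ys,xs]>0
            P=np.array([dep(c,x,y) for x,y in zip(xs[k],ys[k])])
            print(name,stt[i],ce[i],np.median(P,0),np.percentile(P,2,axis=0),np.percentile(P,98,axis=0))
            top=P[P[:,2]>np.percentile(P[:,2],97)-.004]; print("   top part",top.mean(0),len(top))
im=cv2.cvtColor(c["img"],cv2.COLOR_RGB2HSV)
red=((im[...,0]<6)|(im[...,0]>174))&(im[...,1]>150)&(im[...,2]>60)
org=(im[...,0]>=7)&(im[...,0]<20)&(im[...,1]>170)&(im[...,2]>120)
red[300:]=0;org[300:]=0
cl(c,red,"red");cl(c,org,"org")
# axle region point cloud
for n,cc,(u0,u1,v0,v1) in(("wrist",c,(440,560,90,215)),("top",t,(305,370,235,295)),("scene",s,(335,400,230,295))):
    ys,xs=np.mgrid[v0:v1,u0:u1];ys=ys.ravel();xs=xs.ravel()
    k=cc["range_z"][ys,xs]>0
    P=np.array([dep(cc,x,y) for x,y in zip(xs[k],ys[k])])
    for lo,hi in((.066,.080),(.0415,.048)):
        q=P[(P[:,2]>lo)&(P[:,2]<hi)]
        if len(q): print(n,lo,len(q),q.mean(0),np.percentile(q,3,axis=0),np.percentile(q,97,axis=0))
save(c,"axw.png",(440,80,560,220),4);save(c,"plw.png",(230,130,380,280),4)
```

```text
2.1167 [ 0.4542 -0.0044  0.4042] [-0.0001  0.1976  0.9803 -0.0004]
cam o [0.3865 0.0279 0.3738]
red [328 220  18  35 310] [337.1903 238.7581] [0.4594 0.014  0.1389] [0.4544 0.01   0.1122] [0.4668 0.0187 0.1407]
   top part [0.461  0.0149 0.1393] 213
red [252 232  11  23 219] [256.6027 242.9863] [ 0.4432 -0.0297  0.1395] [ 0.4374 -0.0338  0.1376] [ 0.4494 -0.026   0.1409]
   top part [ 0.4433 -0.0298  0.1394] 219
org [ 480  136   51   51 1160] [500.6457 157.2336] [0.4714 0.148  0.0423] [0.4597 0.1345 0.0406] [0.4933 0.1716 0.046 ]
   top part [0.4739 0.1505 0.0432] 785
wrist 0.066 390 [0.4774 0.1522 0.07  ] [0.4713 0.1463 0.0665] [0.4844 0.1589 0.0723]
wrist 0.0415 1328 [0.4763 0.1503 0.0431] [0.4603 0.1348 0.0416] [0.4965 0.1713 0.046 ]
top 0.066 40 [0.4789 0.1537 0.0689] [0.4729 0.1477 0.0661] [0.4849 0.1601 0.0716]
top 0.0415 102 [0.4784 0.1542 0.0433] [0.4602 0.1358 0.0416] [0.4961 0.1714 0.0467]
scene 0.066 61 [0.4764 0.155  0.0701] [0.4704 0.1479 0.0666] [0.4837 0.1608 0.0734]
scene 0.0415 248 [0.4759 0.1582 0.044 ] [0.459  0.1376 0.0418] [0.4963 0.1725 0.047 ]
```

View pics/axw.png

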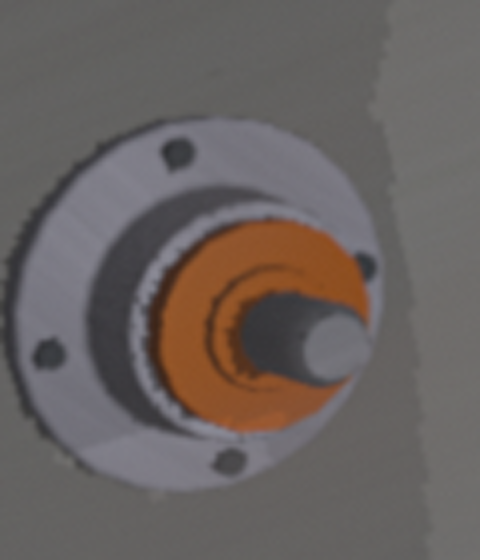

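View pics/plw.png

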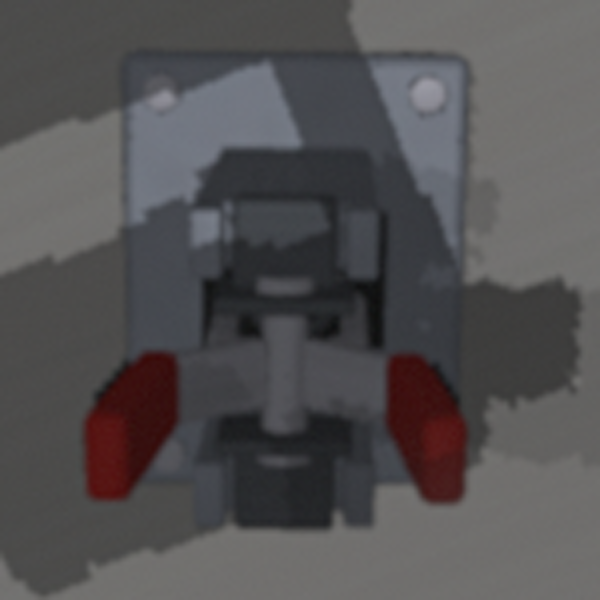

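Run:
```python
from h import *
np.set_printoptions(precision=4,suppress=True)
c=cam("wrist")
st=env.get_state();print(st["t"],st["eef_pos"],st["eef_rot"])
for z in(.140,.142):
    a=onz(c,257,243.75,z);b=onz(c,341.25,244.5,z)
    print(z,a,b,(a+b)/2,np.linalg.norm(a-b),np.degrees(np.arctan2(*(b-a)[[1,0]])))
# foot corners z~? edges, screws at (271,153.5),(337,154) crop/4
L=onz(c,230+123/4,130+250/4,.008);R=onz(c,230+470/4,130+250/4,.008);print(L,R,R-L)
a=onz(c,230+130/4,130+55/4,.008);b=onz(c,230+463/4,130+55/4,.008);print(a,b,np.degrees(np.arctan2(*(b-a)[[1,0]])))
a=onz(c,230+162/4,130+95/4,.01);b=onz(c,230+428/4,130+95/4,.01);print(a,b,np.degrees(np.arctan2(*(b-a)[[1,0]])))
# axle: tip face centre z .071, 
print("tip",onz(c,440+337/4,80+343/4,.071))
e=[onz(c,440+x/4,80+y/4,.045) for x,y in((265,220),(250,432),(160,325))];print("hub",e)
# groove circle / flange outline ellipse
w,x,y,z=st["eef_rot"]; print("tool y ang",np.degrees(np.arctan2(1-2*(x*x+z*z),2*(x*y-w*z))), "tool z",2*(x*z+w*y),2*(y*z-w*x))
```

```text
2.1667 [ 0.454  -0.005   0.4043] [-0.      0.1983  0.9801 -0.0003]
0.14 [ 0.441  -0.0337  0.14  ] [0.4603 0.011  0.14  ] [ 0.4506 -0.0114  0.14  ] 0.04862541835641392 66.67647119760123
0.142 [ 0.4405 -0.0332  0.142 ] [0.4596 0.0111 0.142 ] [ 0.4501 -0.0111  0.142 ] 0.04820908081591302 66.67647119760127
[ 0.4314 -0.044   0.008 ] [0.4607 0.0257 0.008 ] [0.0293 0.0697 0.    ]
[ 0.3941 -0.0252  0.008 ] [0.4213 0.0396 0.008 ] 67.1815183229297
[ 0.4042 -0.0221  0.01  ] [0.426  0.0296 0.01  ] 67.18356559816738
tip [0.4783 0.1493 0.071 ]
hub [array([0.4584, 0.1532, 0.045 ]), array([0.4967, 0.1395, 0.045 ]), array([0.4697, 0.1289, 0.045 ])]
tool y ang 67.12920396694965 tool z -0.00018638616469087476 -0.0006635962973881436
```

The arm was still settling, so the crop and the pose came from different frames. I repeat from one settled frame.

Run:
```python
from h import *
import pickle
np.set_printoptions(precision=4,suppress=True)
c=cam("wrist");pickle.dump(c,open("c2.pkl","wb"))
st=env.get_state();print(st["t"],st["eef_pos"],st["eef_rot"])
a=cv2.resize(c["img"][80:230,440:590],(400,400),interpolation=cv2.INTER_CUBIC)
b=cv2.resize(c["img"][210:280,270-35:370-35+0][:, :],(400,280),interpolation=cv2.INTER_CUBIC)
b=np.vstack([b,np.zeros((120,400,3),np.uint8)])
cv2.imwrite("pics/w2.png",np.hstack([a,b])[:,:,::-1])
```

```text
2.2167 [ 0.4539 -0.0053  0.4044] [ 0.0001  0.1986  0.9801 -0.0003]
```

View pics/w2.png

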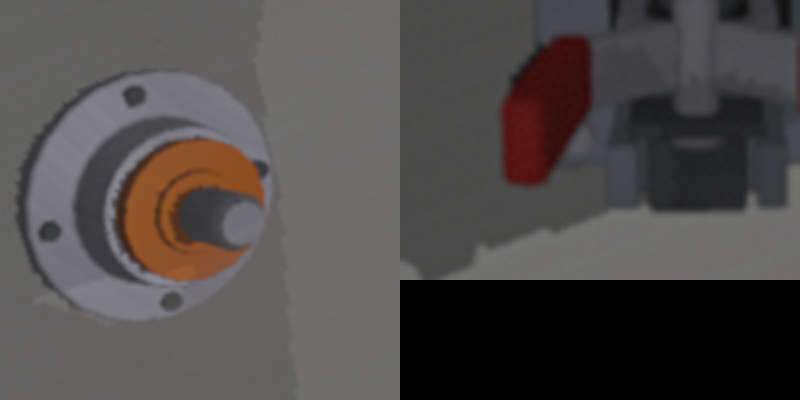

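Run:
```python
from h import *
import pickle
c=pickle.load(open("c2.pkl","rb"))
save(c,"w2b.png",(240,205,380,275),5)
```

```text
(no output)
```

View pics/w2b.png

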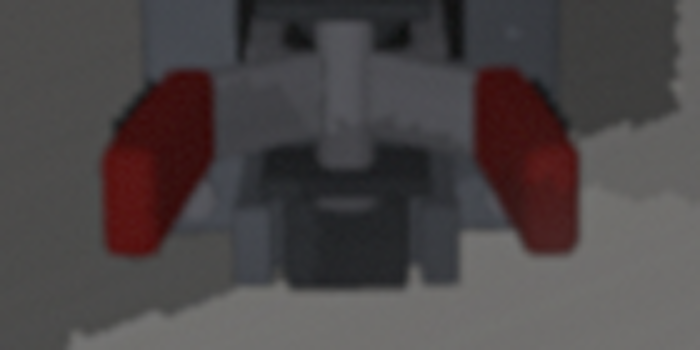

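Run:
```python
from h import *
import pickle
np.set_printoptions(precision=4,suppress=True)
c=pickle.load(open("c2.pkl","rb"))
for z in(.140,.142):
    a=onz(c,266,244.8,z);b=onz(c,350.4,244.8,z)
    print(z,a,b,(a+b)/2,np.linalg.norm(a-b),np.degrees(np.arctan2(*(b-a)[[1,0]])))
print("tip",onz(c,530.4,163.3,.071))
P=[dep(c,u,v) for u in range(260,272) for v in range(236,254)];print(np.median(P,0))
P=[dep(c,u,v) for u in range(345,355) for v in range(236,254)];print(np.median(P,0))
for (u0,u1,v0,v1) in((440,560,90,215),):
    ys,xs=np.mgrid[v0:v1,u0:u1];ys=ys.ravel();xs=xs.ravel()
    P=np.array([dep(c,x,y) for x,y in zip(xs,ys)])
    for lo,hi in((.066,.080),(.002,.012)):
        q=P[(P[:,2]>lo)&(P[:,2]<hi)]; print(lo,len(q),q.mean(0),np.percentile(q,1,axis=0),np.percentile(q,99,axis=0))
t=cam("top");s=cam("scene")
save(t,"t3.png",(310,240,365,290),8);save(s,"s3.png",(335,230,400,295),8)
pickle.dump((t,s),open("ts.pkl","wb"))
```

```text
0.14 [ 0.4435 -0.0298  0.14  ] [0.4624 0.0151 0.14  ] [ 0.4529 -0.0073  0.14  ] 0.048750537654549946 67.12966342085217
0.142 [ 0.443  -0.0293  0.142 ] [0.4617 0.0152 0.142 ] [ 0.4523 -0.007   0.142 ] 0.04833326723032649 67.12966342085214
tip [0.4784 0.1533 0.071 ]
[ 0.4433 -0.0301  0.1393]
[0.4622 0.0147 0.1395]
0.066 369 [0.4776 0.1521 0.07  ] [0.471  0.1456 0.0663] [0.4855 0.1592 0.0727]
0.002 1942 [0.4712 0.1463 0.0098] [0.437  0.1142 0.0021] [0.5181 0.1964 0.012 ]
```

View pics/t3.png

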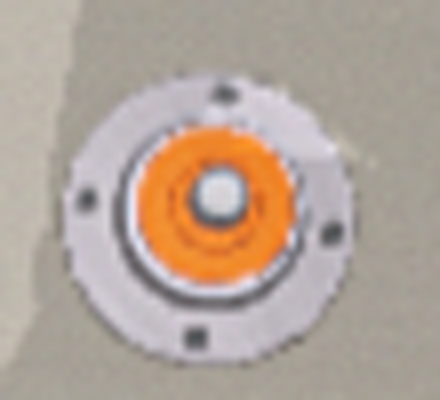

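View pics/s3.png

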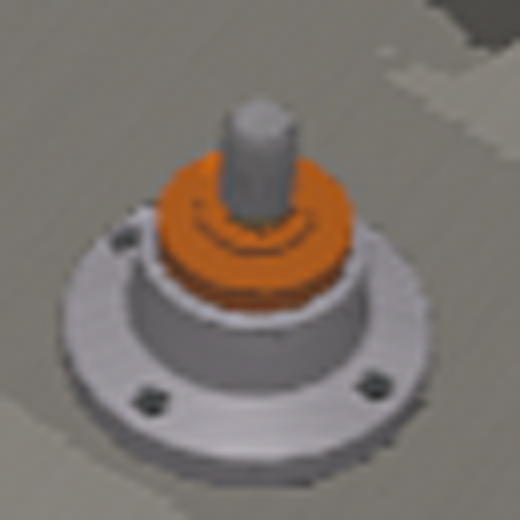

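Pliers mid-point is (0.4526, -0.007), yaw 67.1°, matching the tool within 0.1°. Handle centres are 48 mm apart at the top, consistent with 52 mm over both. Axle axis is about (0.478, 0.153), agreeing within 2 mm across the three views. Now part way down for a second look.

Emit:
{"op": "step_arm", "data": {"rows": [[[0, 0, 0, -0.13, -0.18, -2, 100], [0, 0, 0, -0.13, -0.18, -4, 100], [0, 0, 0, -0.13, -0.18, -6, 100], [0, 0, 0, -0.13, -0.18, -7, 100], [0, 0, 0, -0.13, -0.18, -7, 100]]]}}

```text
t: 2.73
eef_pos: [0.4522, -0.0078, 0.3329]
eef_rot: [-0.001, 0.199, 0.98, -0.0]
force: [0.5, 0.3, -1.1]
width: 1.001
```

Emit:
{"op": "step_arm", "data": {"rows": [[[0, 0, 0, 0, 0, 0, 100], [0, 0, 0, 0, 0, 0, 100]]]}}

```text
t: 2.9
eef_pos: [0.4524, -0.0081, 0.3338]
eef_rot: [-0.001, 0.2, 0.98, -0.0]
force: [0.3, 0.9, -0.9]
width: 0.999
```

Run:
```python
from h import *
import pickle
c=cam("wrist");pickle.dump(c,open("c3.pkl","wb"))
save(c,"w3.png")
st=env.get_state();print(st["t"],st["eef_pos"],st["eef_rot"])
```

```text
2.95 [ 0.45237637 -0.00796823  0.33389509] [-6.65115059e-04  1.99610010e-01  9.79875119e-01 -3.90892397e-04]
```

View pics/w3.png

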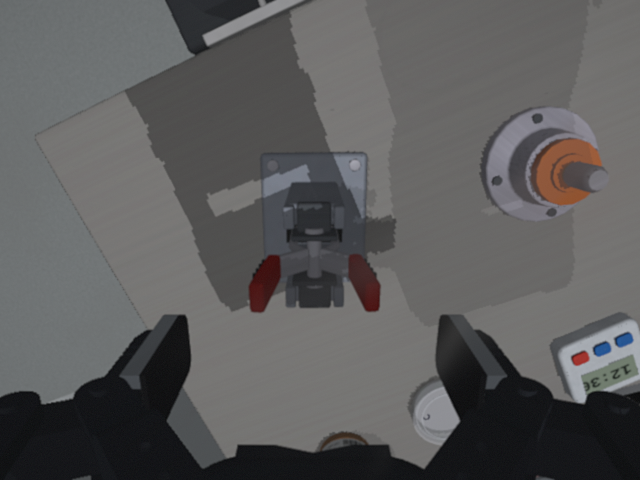

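Run:
```python
from h import *
import pickle
np.set_printoptions(precision=4,suppress=True)
c=pickle.load(open("c3.pkl","rb"));print(c["cx"],c["cy"])
save(c,"w3b.png",(235,240,395,320),5)
im=cv2.cvtColor(c["img"],cv2.COLOR_RGB2HSV)
red=((im[...,0]<6)|(im[...,0]>174))&(im[...,1]>150)&(im[...,2]>60);red[320:]=0
nn,l,stt,ce=cv2.connectedComponentsWithStats(red.astype(np.uint8))
for i in range(1,nn):
    if stt[i,4]>100:
        ys,xs=np.where(l==i);P=np.array([dep(c,x,y) for x,y in zip(xs,ys)])
        q=P[P[:,2]>np.percentile(P[:,2],90)-.003];print(stt[i],q.mean(0),len(q),np.percentile(P[:,2],[90,99]))
```

```text
312.8038871004341 239.96644976446908
[250 256  28  55 717] [ 0.4425 -0.0292  0.1401] 403 [0.14   0.1408]
[364 286  15  25 271] [0.4633 0.0143 0.1401] 271 [0.1403 0.1409]
```

View pics/w3b.png

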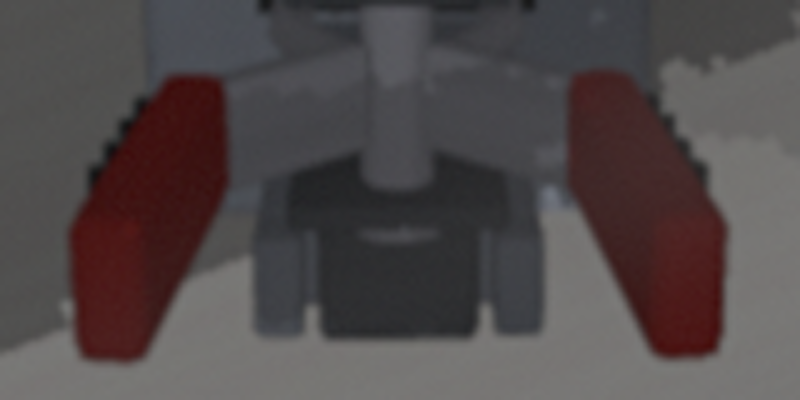

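Run:
```python
from h import *
import pickle
np.set_printoptions(precision=4,suppress=True)
c=pickle.load(open("c3.pkl","rb"))
a=onz(c,257.2,297.6,.1405);b=onz(c,372.6,297,.1405);m=(a+b)/2;print(a,b,m,np.linalg.norm(a-b),np.degrees(np.arctan2(*(b-a)[[1,0]])))
st=env.get_state();print(st["t"],st["eef_pos"],m[:2]-st["eef_pos"][:2])
w,x,y,z=st["eef_rot"]; print("tool y ang",np.degrees(np.arctan2(1-2*(x*x+z*z),2*(x*y-w*z))), "tool z",2*(x*z+w*y),2*(y*z-w*x))
```

```text
[ 0.4433 -0.0295  0.1405] [0.4619 0.0151 0.1405] [ 0.4526 -0.0072  0.1405] 0.04828574795548938 67.30229888896882
2.95 [ 0.4524 -0.008   0.3339] [0.0002 0.0008]
tool y ang 66.97171813555472 tool z -0.0014595114656076956 -0.0005005242213920312
```

Emit:
{"op": "step_arm", "data": {"rows": [[[0, 0, 0.2, 0.04, 0.08, -2, 100], [0, 0, 0.2, 0.04, 0.08, -4, 100], [0, 0, 0.2, 0.04, 0.08, -5.3, 100], [0, 0, 0.2, 0.04, 0.08, -5.9, 100], [0, 0, 0.2, 0.04, 0.08, -5.9, 100]]]}}

```text
t: 3.37
eef_pos: [0.4528, -0.0072, 0.2746]
eef_rot: [-0.001, 0.198, 0.98, -0.0]
force: [-0.4, 0.6, -0.5]
width: 1.0
```

Emit:
{"op": "step_arm", "data": {"rows": [[[0, 0, 0, 0, 0, 0, 75], [0, 0, 0, 0, 0, 0, 70]]]}}

```text
t: 3.53
eef_pos: [0.4531, -0.0072, 0.2757]
eef_rot: [-0.0, 0.198, 0.98, -0.0]
force: [-0.1, 0.1, 0.0]
width: 0.751
```

Run:
```python
from h import *
c=cam("wrist");save(c,"w4.png")
st=env.get_state();print(st["t"],st["eef_pos"],st["force"],st["width"])
```

```text
3.5833 [ 0.45302875 -0.00720044  0.27558255] [-0.72528862  0.0132443  -0.09049995] 0.7026675917514741
```

View pics/w4.png

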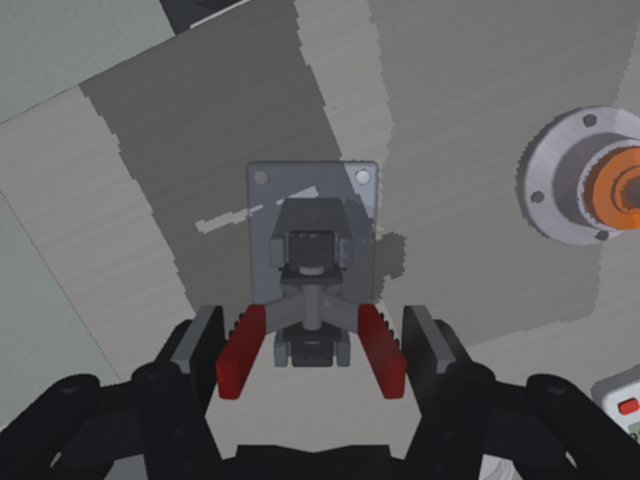

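The handles are centred between the fingers: handles span 218 to 405 and fingers 224 to 404 at the inner edge. Squeeze.

Emit:
{"op": "step_arm", "data": {"rows": [[[0, 0, 0, 0, 0, 0, 55], [0, 0, 0, 0, 0, 0, 45], [0, 0, 0, 0, 0, 0, 35], [0, 0, 0, 0, 0, 0, 30], [0, 0, 0, 0, 0, 0, 30]]], "grip_force": 60}}

```text
t: 4.0
eef_pos: [0.4534, -0.0075, 0.2777]
eef_rot: [0.001, 0.198, 0.98, -0.001]
force: [-7.8, -2.5, 20.7]
width: 0.488
```

Emit:
{"op": "step_arm", "data": {"rows": [[[0, 0, 0, 0, 0, 0, 30], [0, 0, 0, 0, 0, 0, 30], [0, 0, 0, 0, 0, 0, 30]]]}}

```text
t: 4.25
eef_pos: [0.4534, -0.0075, 0.2779]
eef_rot: [0.001, 0.198, 0.98, -0.001]
force: [0.8, 0.1, 0.7]
width: 0.483
```

Run:
```python
from h import *
c=cam("wrist");save(c,"w5.png")
st=env.get_state();print(st["t"],st["eef_pos"],st["eef_rot"],st["force"],st["width"]*85)
```

```text
4.3 [ 0.45342343 -0.00748331  0.27793651] [ 1.38354138e-03  1.97850083e-01  9.80231153e-01 -5.62486035e-04] [-1.02492718 -0.40248404  3.25624666] 41.23807364523741
```

View pics/w5.png

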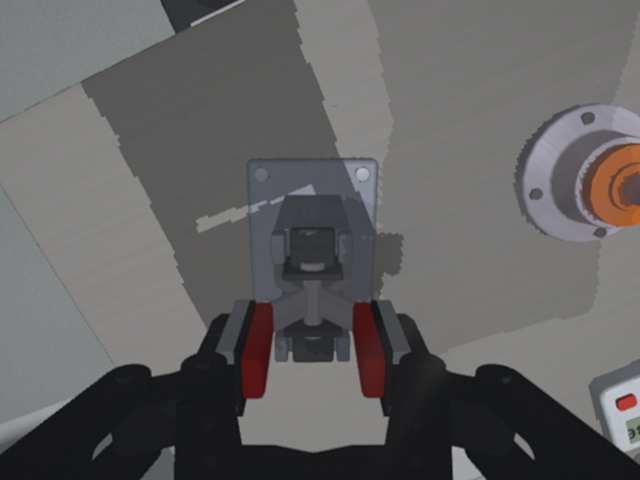

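Fingers stopped at 0.483, or 41 mm by the gripper's scale, with the handle faces parallel, so the squeeze is at its stop. Lift straight up, slowly at first.

Emit:
{"op": "step_arm", "data": {"rows": [[[0, 0, 0, 0, 0, 0.5, 30], [0, 0, 0, 0, 0, 1, 30], [0, 0, 0, 0, 0, 1.6, 30], [0, 0, 0, 0, 0, 2.3, 30], [0, 0, 0, 0, 0, 3, 30]]]}}

```text
t: 4.72
eef_pos: [0.4534, -0.0075, 0.3087]
eef_rot: [0.001, 0.198, 0.98, -0.001]
force: [0.4, 0.1, -1.3]
width: 0.483
```

Emit:
{"op": "step_arm", "data": {"rows": [[[0, 0, 0, 0, 0, 1.5, 30], [0, 0, 0, 0, 0, 3, 30], [0, 0, 0, 0, 0, 4.5, 30], [0, 0, 0, 0, 0, 6, 30], [0, 0, 0, 0, 0, 7, 30]]]}}

```text
t: 5.13
eef_pos: [0.4534, -0.0074, 0.3807]
eef_rot: [0.002, 0.198, 0.98, -0.0]
force: [0.2, -0.3, -1.9]
width: 0.486
```

Run:
```python
from h import *
c=cam("wrist");save(c,"w6.png");s=cam("scene");save(s,"s6.png",(340,100,500,260),4)
st=env.get_state();print(st["t"],st["eef_pos"],st["eef_rot"],st["force"],st["width"]*85)
```

```text
5.2333 [ 0.45348082 -0.0074693   0.38042293] [ 2.94197067e-03  1.97828568e-01  9.80232138e-01 -3.97765580e-04] [-0.30265245  0.27625313 -2.86556437] 41.101304877450616
```

View pics/w6.png

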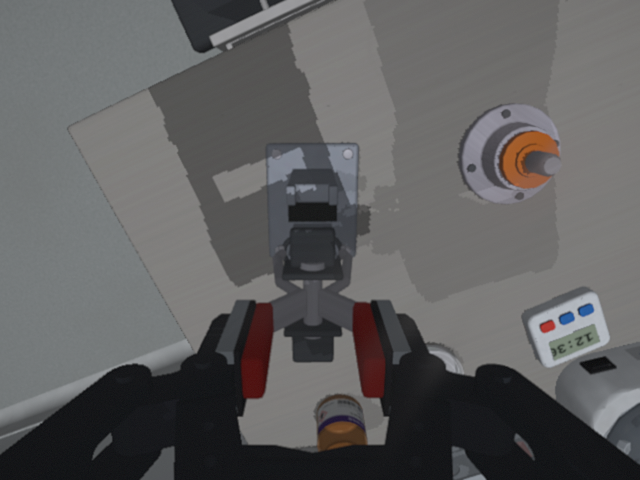

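View pics/s6.png

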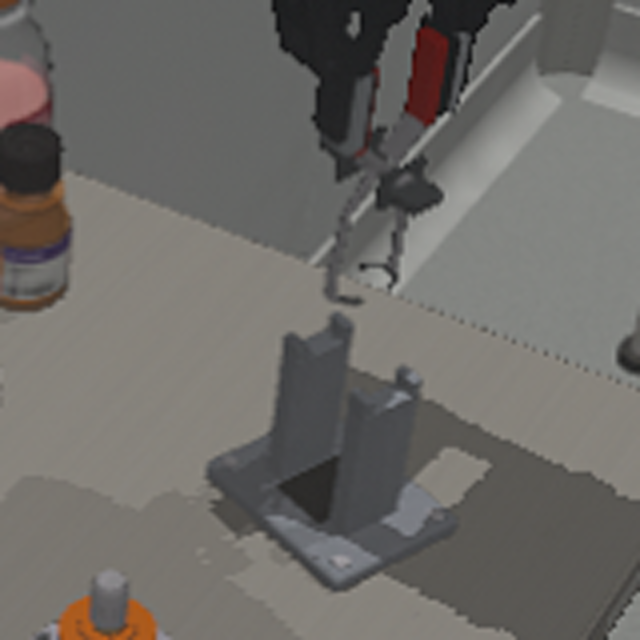

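Run:
```python
from h import *
from scipy.spatial.transform import Rotation as Ro
c=cam("wrist");st=env.get_state();w=st["eef_rot"];R=Ro.from_quat([w[1],w[2],w[3],w[0]]).as_matrix()
print(st["eef_pos"],w)
for d in(.150,.155): print(proj(c,st["eef_pos"]+R@[0,0,d+.097]),proj(c,st["eef_pos"]+R@[0.0085,0,d+.097]),proj(c,st["eef_pos"]+R@[0,0.0145,d+.097]),proj(c,st["eef_pos"]+R@[0,0.,d+.037]),st["eef_pos"]+R@[0,0,d+.097])
save(c,"w7.png",(255,200,375,290),6)
```

```text
[ 0.453329   -0.0074486   0.37914785] [ 2.03055701e-03  1.97833701e-01  9.80233375e-01 -4.83002371e-04]
(np.float64(311.9928564486339), np.float64(252.9709500153192)) (np.float64(311.9816460579565), np.float64(237.94090393634625)) (np.float64(338.7911103254023), np.float64(252.9599676791365)) (np.float64(311.8192270097624), np.float64(300.9793808401257)) [ 0.45426506 -0.00788093  0.13215001]
(np.float64(312.00353138875874), np.float64(250.02606550106057)) (np.float64(311.9926818506111), np.float64(235.2730847313445)) (np.float64(338.25693015006357), np.float64(250.01585230269723)) (np.float64(311.83792389083317), np.float64(295.79972856066394)) [ 0.45428401 -0.00788968  0.12715005]
```

View pics/w7.png

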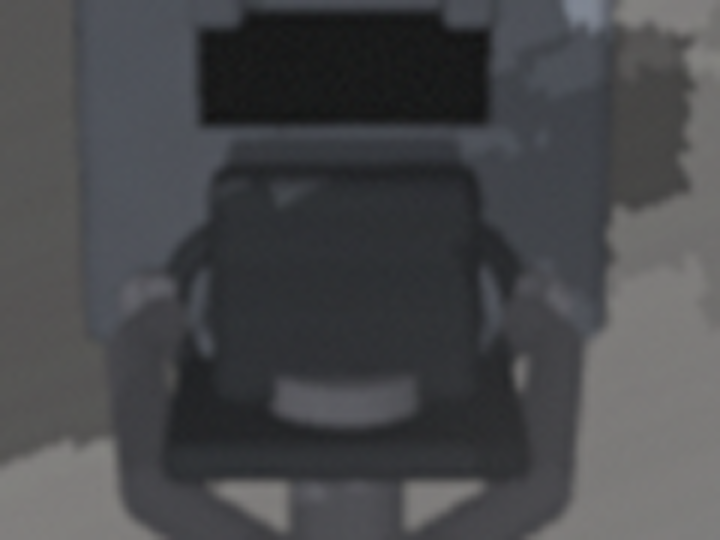

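The ring's arcs are visible either side of the pin block, centred at u=312.7, v≈250. That matches the tool axis projection (312, 250) for a rigid, upright hold. Carry across at this height, well above posts and axle tip, taking out the small tilt.

Emit:
{"op": "step_arm", "data": {"rows": [[[0.1, 0.25, 0, 0.2, 1, 0, 30], [0.1, 0.25, 0, 0.5, 3, 0, 30], [0.1, 0.25, 0, 0.8, 5, 0, 30], [0.1, 0.25, 0, 1.1, 7, 0, 30], [0.1, 0.25, 0, 1.4, 9, 0, 30]]]}}

```text
t: 5.7
eef_pos: [0.4673, 0.084, 0.3781]
eef_rot: [-0.001, 0.198, 0.98, -0.0]
force: [-0.5, -0.3, -1.5]
width: 0.484
```

Emit:
{"op": "step_arm", "data": {"rows": [[[0, 0, 0, 0.3, 2, 0, 30], [0, 0, 0, 0.6, 4, 0, 30], [0, 0, 0, 0.9, 6, 0, 30], [0, 0, 0, 1.05, 7, 0, 30], [0, 0, 0, 1.1, 7.1, 0, 30]]]}}

```text
t: 6.12
eef_pos: [0.4782, 0.1568, 0.3772]
eef_rot: [-0.002, 0.197, 0.98, -0.0]
force: [0.4, -1.5, -1.9]
width: 0.485
```

Emit:
{"op": "step_arm", "data": {"rows": [[[0, 0, 0, 0, 0, 0, 30], [0, 0, 0, 0, 0, 0, 30]]]}}

```text
t: 6.28
eef_pos: [0.4782, 0.1564, 0.3766]
eef_rot: [-0.002, 0.197, 0.98, -0.001]
force: [0.2, -0.3, -1.5]
width: 0.482
```

```bash
cat > chk.py <<'E'
from h import *
import sys,pickle
from scipy.spatial.transform import Rotation as Ro
np.set_printoptions(precision=4,suppress=True)
n=sys.argv[1]
c=cam("wrist");st=env.get_state();s=cam("scene")
pickle.dump((c,s),open(n+".pkl","wb"))
w=st["eef_rot"];R=Ro.from_quat([w[1],w[2],w[3],w[0]]).as_matrix()
print(st["t"],st["eef_pos"],"toolz",R[:,2],"yang",np.degrees(np.arctan2(R[1,1],R[0,1])),"F",st["force"],"M",st["ft_torque"],"w",st["width"]*85)
r=st["eef_pos"]+R@[0,0,.253];print("ring",r,"wrist px",proj(c,r),"scene px",proj(s,r))
save(c,n+"w.png",(220,120,420,320),3);save(s,n+"s.png",(310,170,430,290),5)
E
python3 chk.py a8
```

```text
6.3333 [0.4782 0.1562 0.3769] toolz [-0.0047 -0.0004 -1.    ] yang 67.25606395221554 F [ 0.3334  0.4519 -1.7283] M [ 0.0901  0.0034 -0.029 ] w 41.373691212371554
ring [0.477  0.1561 0.1239] wrist px (np.float64(312.07411091087835), np.float64(251.68007223036705)) scene px (np.float64(367.9560478440507), np.float64(222.9111833741312))
```

View pics/a8w.png

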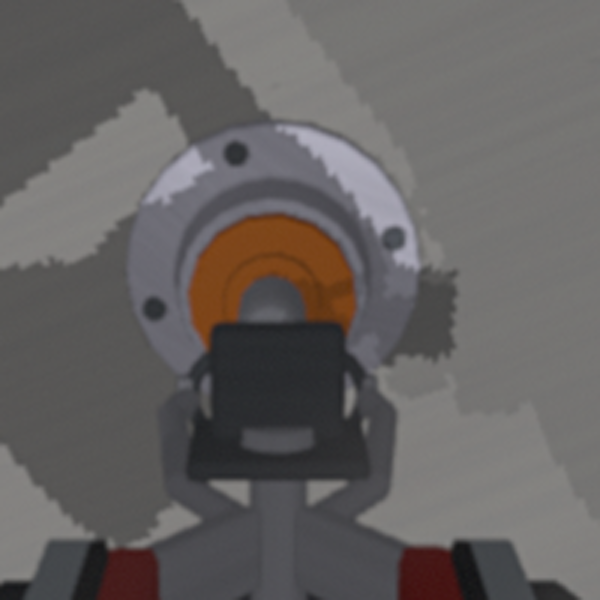

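View pics/a8s.png

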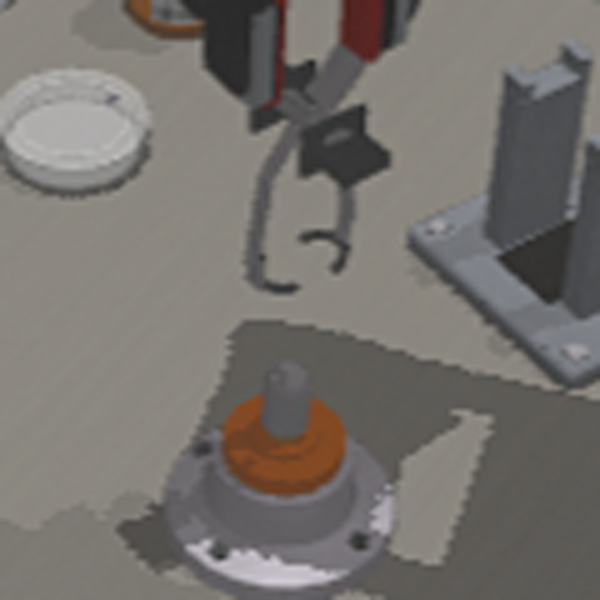

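Run:
```python
from h import *
import pickle
np.set_printoptions(precision=4,suppress=True)
c,s=pickle.load(open("a8.pkl","rb"))
save(s,"a9.png",(350,210,390,250),15)
print(proj(s,[.4784,.1533,.071]),proj(s,[.4784,.1533,.045]))
for d in([.4784,.1533,.124],[.4784+.00922,.1533-.00387,.124],[.4784+.00387,.1533+.00922,.124]): print(proj(s,d))
```

```text
(np.float64(366.44906755582576), np.float64(245.0574086207321)) (np.float64(365.68256522493056), np.float64(255.95448129084753))
(np.float64(368.11039672731977), np.float64(221.5124685585133))
(np.float64(364.40103128220284), np.float64(217.93421296588528))
(np.float64(362.98515360362654), np.float64(223.8893546697381))
```

View pics/a9.png

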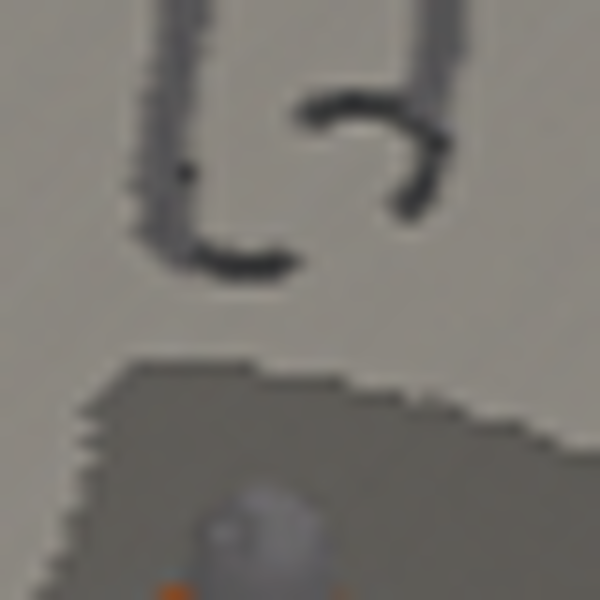

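Both views agree that the ring must go about 1 mm toward -j (the jaw axis) and 2.5 mm toward +p (across it). Part of this is a 0.27° tilt. I correct it and lower to just above the tip.

Emit:
{"op": "step_arm", "data": {"rows": [[[0, -0.27, 0, 0.08, -0.2, -0.5, 30], [0, -0.27, 0, 0.08, -0.2, -1.5, 30], [0, -0.27, 0, 0.08, -0.2, -2.5, 30], [0, -0.27, 0, 0.08, -0.2, -3.2, 30], [0, -0.27, 0, 0.08, -0.2, -3.5, 30]]]}}

```text
t: 6.8
eef_pos: [0.4788, 0.1539, 0.3402]
eef_rot: [-0.001, 0.197, 0.98, -0.001]
force: [-0.8, -0.2, -1.2]
width: 0.481
```

Emit:
{"op": "step_arm", "data": {"rows": [[[0, 0, 0, 0, 0, 0, 30], [0, 0, 0, 0, 0, 0, 30], [0, 0, 0, 0, 0, 0, 30]]]}}

```text
t: 7.05
eef_pos: [0.4789, 0.154, 0.3404]
eef_rot: [-0.001, 0.197, 0.98, -0.001]
force: [0.5, -0.3, -1.3]
width: 0.487
```

```bash
python3 chk.py b1
python3 - <<'E'
from h import *
import pickle
c,s=pickle.load(open("b1.pkl","rb"))
save(s,"b1z.png",(350,220,390,260),15)
for d in([.4788,.1537,.090],[.4788,.1537,.071]): print(proj(s,d),proj(c,d))
E
```

```text
7.1 [0.4789 0.154  0.3406] toolz [-0.0013 -0.0008 -1.    ] yang 67.23166470607336 F [-0.3943 -0.7191 -1.5261] M [-0.0012  0.0371 -0.0125] w 41.14447614572529
ring [0.4786 0.1538 0.0876] wrist px (np.float64(312.4518421283309), np.float64(251.43783595599177)) scene px (np.float64(366.7175179237629), np.float64(238.02815333917613))
(np.float64(366.6902559404109), np.float64(236.87628283933557)) (np.float64(312.48479031400336), np.float64(253.29214230233578))
(np.float64(366.11515033144735), np.float64(245.10420157736812)) (np.float64(312.55084843870935), np.float64(242.87124778238476))
```

View pics/b1z.png

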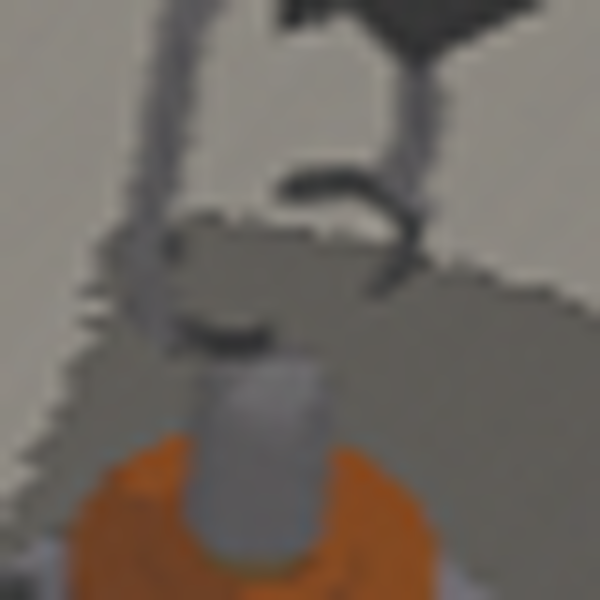

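View pics/b1w.png

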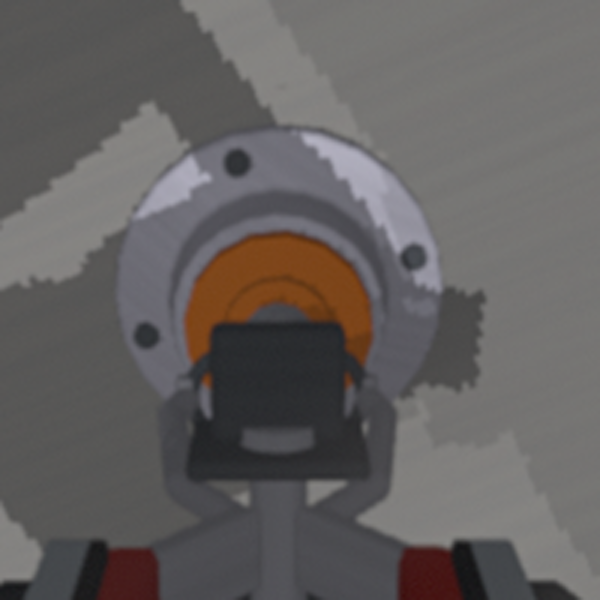

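Ring and axle now agree within about 0.7 mm in both views: the wrist shows the hub at u 279/3 against the block's 277/3, and the scene view gives residual (0.5, 0) px. A small trim, then a gentle descent.

Emit:
{"op": "step_arm", "data": {"rows": [[[0, -0.05, 0, 0.05, 0.04, -0.3, 30], [0, -0.05, 0, 0.05, 0.04, -0.7, 30], [0, -0.05, 0, 0.05, 0.04, -1.1, 30], [0, -0.05, 0, 0.05, 0.04, -1.5, 30], [0, -0.05, 0, 0.05, 0.04, -1.8, 30]]]}}

```text
t: 7.57
eef_pos: [0.4793, 0.1544, 0.3219]
eef_rot: [-0.0, 0.197, 0.98, -0.001]
force: [0.3, -0.0, -1.4]
width: 0.488
```

Emit:
{"op": "step_arm", "data": {"rows": [[[0, 0, 0, 0, 0, -0.3, 30], [0, 0, 0, 0, 0, -0.6, 30], [0, 0, 0, 0, 0, -0.8, 30], [0, 0, 0, 0, 0, -0.8, 30]]]}}

```text
t: 7.9
eef_pos: [0.4793, 0.1543, 0.3134]
eef_rot: [-0.001, 0.197, 0.98, -0.001]
force: [-0.4, 0.3, -1.5]
width: 0.483
```

```bash
python3 chk.py b2
python3 - <<'E'
from h import *
import pickle
c,s=pickle.load(open("b2.pkl","rb"))
save(s,"b2z.png",(350,230,390,270),15)
E
```

```text
7.95 [0.4793 0.1543 0.3137] toolz [-0.0014 -0.001  -1.    ] yang 67.23026069805097 F [ 0.8549  0.2707 -1.5221] M [-0.0269  0.0253 -0.0282] w 41.24107948208337
ring [0.479  0.1541 0.0607] wrist px (np.float64(312.4695406535958), np.float64(251.5849025255586)) scene px (np.float64(365.60233723889183), np.float64(249.55774024007533))
```

View pics/b2z.png

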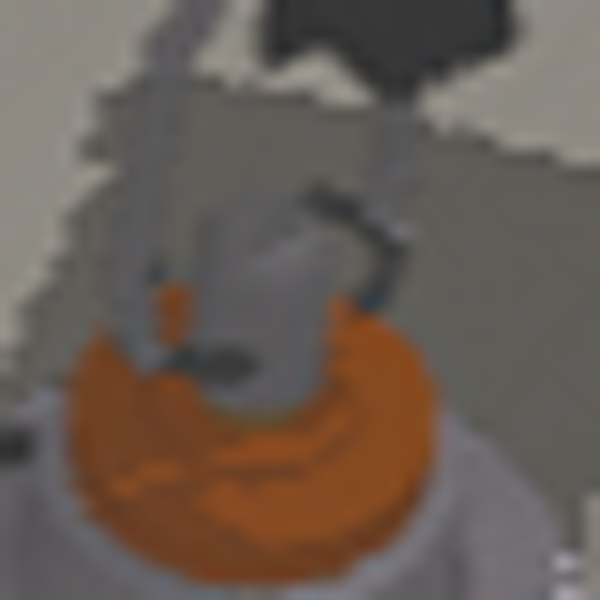

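View pics/b2w.png

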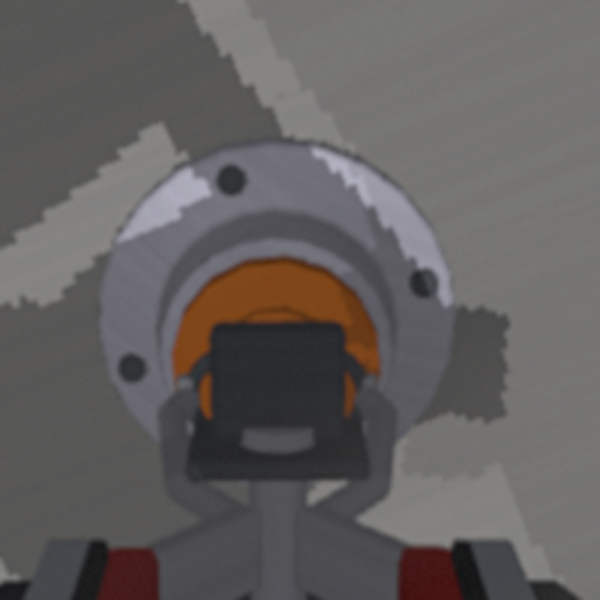

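The ring is round the shaft with no side force. The left half is at (230,365) and the right at (375,265) in the crop, with the shaft between at 190 to 330. Continue gently, watching the vertical force.

Emit:
{"op": "step_arm", "data": {"rows": [[[0, 0, 0, 0, 0, -0.25, 30], [0, 0, 0, 0, 0, -0.5, 30], [0, 0, 0, 0, 0, -0.75, 30], [0, 0, 0, 0, 0, -0.95, 30], [0, 0, 0, 0, 0, -1.05, 30]]]}}

```text
t: 8.42
eef_pos: [0.4793, 0.1544, 0.303]
eef_rot: [-0.001, 0.197, 0.98, -0.001]
force: [-0.5, -0.1, -1.8]
width: 0.483
```

Emit:
{"op": "step_arm", "data": {"rows": [[[0, 0, 0, 0, 0, -0.05, 30], [0, 0, 0, 0, 0, -0.1, 30], [0, 0, 0, 0, 0, -0.1, 30]]]}}

```text
t: 8.67
eef_pos: [0.4793, 0.1543, 0.302]
eef_rot: [-0.001, 0.197, 0.98, -0.001]
force: [0.3, 1.1, -1.3]
width: 0.486
```

```bash
python3 chk.py b3
python3 - <<'E'
from h import *
import pickle
c,s=pickle.load(open("b3.pkl","rb"))
save(s,"b3z.png",(350,230,390,270),15)
E
```

```text
8.7167 [0.4793 0.1543 0.302 ] toolz [-0.0014 -0.001  -1.    ] yang 67.23222216307407 F [ 0.2162 -0.1366 -1.519 ] M [-0.0023 -0.0235 -0.0279] w 40.91888123569107
ring [0.479  0.1541 0.049 ] wrist px (np.float64(312.3946850361106), np.float64(251.3350083064817)) scene px (np.float64(365.26445806255805), np.float64(254.43634287412792))
```

View pics/b3z.png

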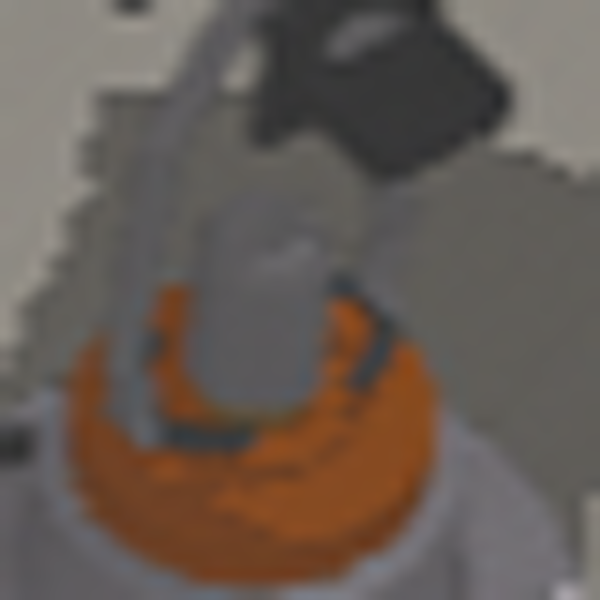

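Centred. The ends (150,345) and (365,385) have their mid-point at (257,365), on the shaft's centre line at about 257. No contact yet. Now 1 mm steps.

Emit:
{"op": "step_arm", "data": {"rows": [[[0, 0, 0, 0, 0, -0.05, 30], [0, 0, 0, 0, 0, -0.1, 30], [0, 0, 0, 0, 0, -0.1, 30]]]}}

```text
t: 9.02
eef_pos: [0.4793, 0.1543, 0.301]
eef_rot: [-0.001, 0.197, 0.98, -0.001]
force: [-0.2, -0.0, -2.4]
width: 0.485
```

Emit:
{"op": "step_arm", "data": {"rows": [[[0, 0, 0, 0, 0, -0.05, 30], [0, 0, 0, 0, 0, -0.1, 30], [0, 0, 0, 0, 0, -0.1, 30]]]}}

```text
t: 9.27
eef_pos: [0.4793, 0.1543, 0.2999]
eef_rot: [-0.001, 0.197, 0.98, -0.001]
force: [-0.2, -0.7, -1.7]
width: 0.488
```

```bash
python3 chk.py b4
python3 - <<'E'
from h import *
import pickle
c,s=pickle.load(open("b4.pkl","rb"))
save(s,"b4z.png",(350,230,390,270),15)
E
```

```text
9.3167 [0.4793 0.1543 0.2999] toolz [-0.0016 -0.001  -1.    ] yang 67.23142113690504 F [ 0.0355  0.4944 -1.1799] M [ 0.0323  0.0133 -0.0092] w 41.22652460860711
ring [0.4789 0.1541 0.0469] wrist px (np.float64(312.3438993075379), np.float64(251.2370097843703)) scene px (np.float64(365.244089206262), np.float64(255.3136152690811))
```

View pics/b4z.png

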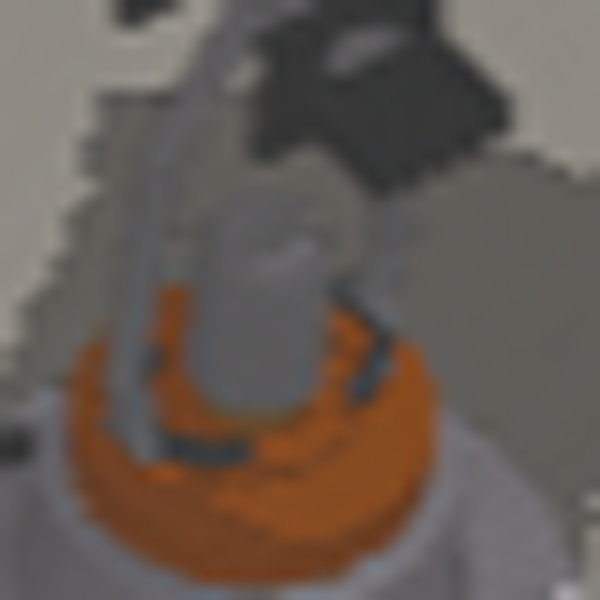

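Still no contact. Ring height is nominally 47 mm but uncertain by 1 to 2 mm, so I use the hub as a gentle reference.

Emit:
{"op": "step_arm", "data": {"rows": [[[0, 0, 0, 0, 0, -0.05, 30], [0, 0, 0, 0, 0, -0.1, 30], [0, 0, 0, 0, 0, -0.1, 30]]]}}

```text
t: 9.62
eef_pos: [0.4793, 0.1543, 0.2989]
eef_rot: [-0.001, 0.197, 0.98, -0.001]
force: [-0.3, 0.1, -1.5]
width: 0.487
```

Emit:
{"op": "step_arm", "data": {"rows": [[[0, 0, 0, 0, 0, -0.03, 30], [0, 0, 0, 0, 0, -0.06, 30], [0, 0, 0, 0, 0, -0.06, 30]]]}}

```text
t: 9.87
eef_pos: [0.4793, 0.1543, 0.2984]
eef_rot: [-0.001, 0.197, 0.98, -0.001]
force: [-0.2, -0.0, 0.2]
width: 0.485
```

Emit:
{"op": "step_arm", "data": {"rows": [[[0, 0, 0, 0, 0, -0.02, 30], [0, 0, 0, 0, 0, -0.03, 30], [0, 0, 0, 0, 0, -0.03, 30]]]}}

```text
t: 10.12
eef_pos: [0.4793, 0.1543, 0.2982]
eef_rot: [-0.0, 0.197, 0.98, -0.001]
force: [-0.3, 0.5, 0.9]
width: 0.489
```

```bash
python3 chk.py b5
python3 - <<'E'
from h import *
import pickle
c,s=pickle.load(open("b5.pkl","rb"))
save(s,"b5z.png",(350,230,390,270),15)
E
```

```text
10.1667 [0.4793 0.1544 0.2982] toolz [-0.0011 -0.0009 -1.    ] yang 67.23165929247065 F [-0.2163 -0.489   1.4695] M [-0.0707  0.076  -0.0737] w 41.20786777651194
ring [0.4791 0.1541 0.0452] wrist px (np.float64(312.3643505835889), np.float64(251.22111660217303)) scene px (np.float64(365.0997130344193), np.float64(256.0183871643297))
```

View pics/b5z.png

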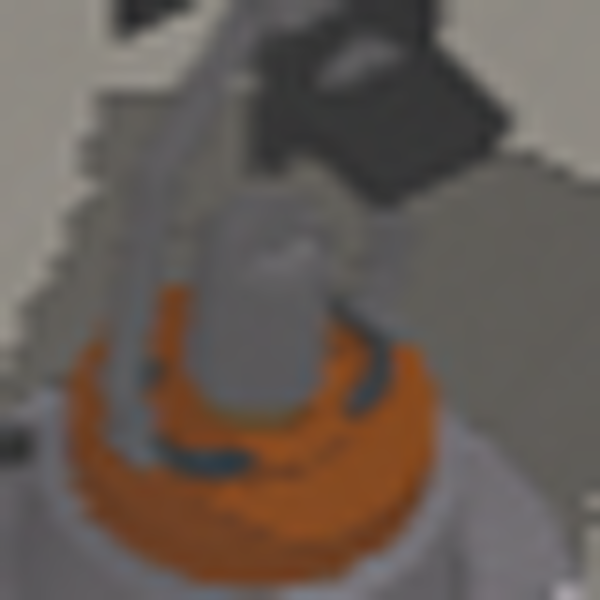

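View pics/b5w.png

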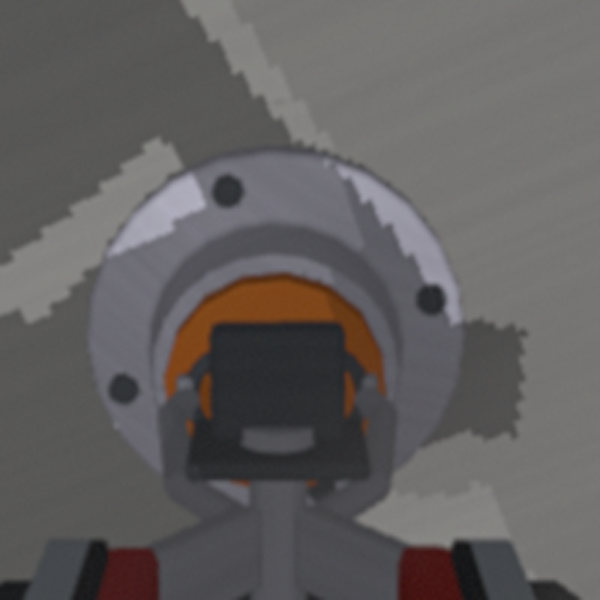

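Contact with the hub at TCP z 0.2984, about 2 to 3 N, where the wire centre should be at 46.5 mm. I ease up half a millimetre so the ring hangs level with the groove (47 mm) and no longer presses.

Emit:
{"op": "step_arm", "data": {"rows": [[[0, 0, 0, 0, 0, 0.03, 30], [0, 0, 0, 0, 0, 0.05, 30], [0, 0, 0, 0, 0, 0.05, 30], [0, 0, 0, 0, 0, 0.05, 30]]]}}

```text
t: 10.55
eef_pos: [0.4793, 0.1544, 0.2986]
eef_rot: [-0.001, 0.197, 0.98, -0.001]
force: [-0.5, 0.4, -1.5]
width: 0.486
```

```bash
python3 chk.py b6
python3 - <<'E'
from h import *
s=cam("scene");save(s,"b6full.png");t=cam("top");save(t,"b6top.png")
E
```

```text
10.6 [0.4793 0.1543 0.2986] toolz [-0.0014 -0.001  -1.    ] yang 67.23010867572707 F [-0.2521  0.2128 -1.4434] M [-0.0291  0.0122  0.0119] w 41.12741113962907
ring [0.479  0.1541 0.0456] wrist px (np.float64(312.3644566638866), np.float64(251.22363316845954)) scene px (np.float64(365.15725445477), np.float64(255.868465835782))
```

View pics/b6full.png

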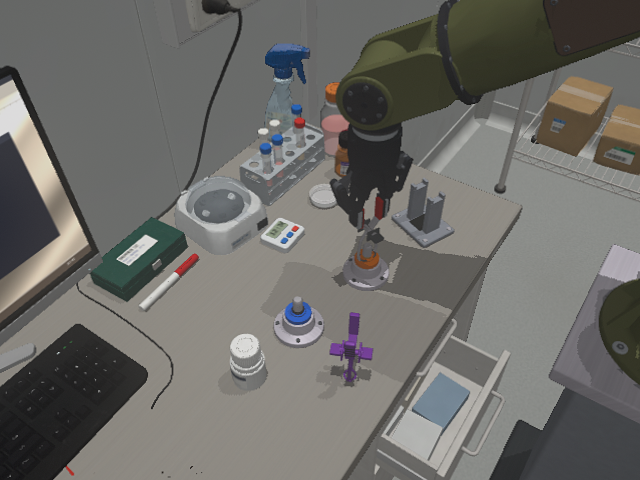

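View pics/b6s.png

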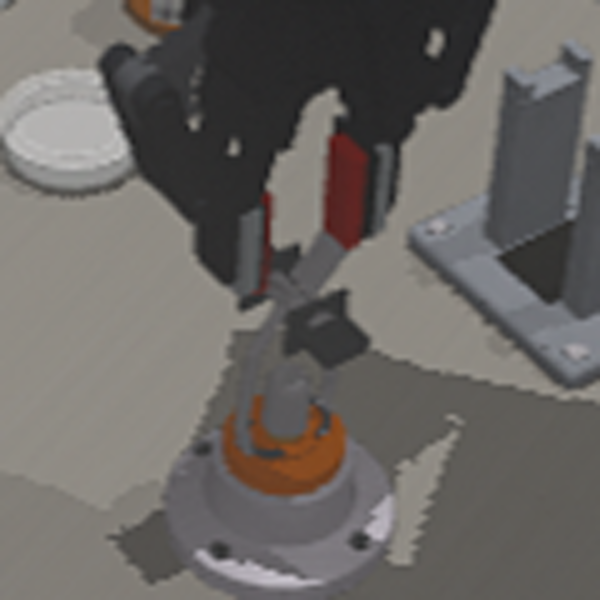

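Everything else is where it was: timer (283,234), dish (323,196), bottle (247,360) and blue axle (298,315). The ring is round the groove just above the hub with the force back to the free value. Hand in.

```bash
python3 -c "
from rig import env
print(env.finish_job()); s=env.get_state(); print(s['t'],s['eef_pos'],s['force'],s['width'])"
```

```text
the job is handed in; nothing more can be done
None
the job is handed in; nothing more can be done
```

The ring is spread round the groove of the orange-hubbed axle, with the pliers still held upright and squeezed at 60 N. I handed the job in at about 10.7 s of the 38 s allowed. I squeezed the red-handled pliers in the stand, lifted them straight up and carried them over. Before lowering, I centred the ring using the wrist and scene views.

**Height:** The ring touched the hub lightly, about 3 N, so I eased it up about 0.4 mm. The force then returned to the weight of the pliers alone (−1.4 N, no side load), leaving the ring at groove height.

**Upright:** The last tilt reading was about 0.1°.

**Centring:** In the scene and wrist pictures taken before the final lowering, the ring was centred on the shaft within about 1 mm.

**Surroundings:** The last scene picture shows the timer, dish, bottle and blue-hubbed axle where they were.

**Disagreements:**
- My calculated ring height (45.6 mm) is about 1 mm below what the hub contact implies (about 47 mm). I trusted the contact.
- The gripper reads 41 mm where the fully squeezed handles should be 44 mm. I took this as a scale error, because the faces were parallel at the stop and the ring looked spread.
- The scene camera is shifted by about 1–2 pixels.

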